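Open the sample case and scan the label inside its lid

ROBOT

A 6-joint arm with a two-finger parallel gripper is mounted at the origin on the work surface. World frame = base frame: x ahead of the robot, y to its left, z up, the work surface at z = 0. Lengths are in m, angles in rad, forces in N, time in s.
With the tool pointing down it reaches from about 0.35 to 0.775 m from the base axis. Payload 7.3 kg.
Tool frame: the origin (TCP) lies on the front face of the gripper's body, between the roots of the fingers; the fingertips stand ahead of it and the grasp point (between the pads) lies 47 mm ahead of it (finger_overhang is the z of the fingertips in the tool frame, in m); z points along the fingers, y is the line along which they close (so a half turn about z gives the same grasp; the last joint's range is limited). The gripper opens to 92 mm and grips with 3 to 60 N. Pads are 19 mm wide; open, the fingers measure 130 mm over their backs; the gripper's body (75 mm by 190 mm) begins 47 mm behind the grasp point.
Start: joints at [-1.255, 0.342, 1.524, -0, 1.275, -0.146], TCP at [0.234, -0.47, 0.292] pointing down, gripper open.
Joint ranges: [-2.53, 2.53], [-0.77, 2.02], [0.04, 2.7], [-1, 4.14], [0.28, 2.66], [-3.11, 3.11]. Speed limits (rad/s): [2.57, 2.57, 3.14, 3.14, 3.14, 3.14].

INTERFACE

Orientations are given as [roll, pitch, yaw] about the fixed x, y, z axes, in that order (R = Rz(yaw) Ry(pitch) Rx(roll)).
In Python, from cell import * gives the robot as it stands. The module is installed in compiled form; this text tells all that it offers.
- The arm moves only by the tool arm_command, never from a script. Its argument "series" is a list of rows, each an object of numbers: "x", "y", "z": the shift along the tool's x, y, z in mm; "rx", "ry", "rz": the turn, a rotation vector about the tool's x, y, z in degrees. A call has 1 to 20 rows; each row is the pose to reach, as a shift and turn from the pose commanded when the call began, along the tool's axes at that moment; what a row does not reach only later rows make up. A row lasts 1/10 s, in which the tool goes at most 50 mm and 8.59 degrees, less where a joint would pass 70% of its speed; a pose out of reach is approached as far as the arm can. A call with a gripper value outside its range is refused whole. "hand" is the finger opening in mm, from 0 to 91.8, set as the call begins (left out, the last holds). The fingers move at their own pace and stop on an object; "squeeze" is the grip in N (left out, the last holds). Time passes only in rows, so rows that repeat a pose let the fingers close. It gives the time, the measured TCP pose, the force, the opening and the grip force at its end, in the units of the state.
- observe(): the state, without advancing time (a new reading comes with each control period).
- read_camera(name): name is "side" or "top" or "wrist"; returns a dict with "pixels" (420x560x3 uint8, blue, green, red), "K" (3x3 intrinsics, pixels), "rvec" (rotation vector, rad) and "tvec" (3), from world to camera coordinates, as OpenCV has them. Camera axes: x right, y down, z forward; pixel columns grow to the right and rows downward; lengths in m; the calibration is good to about 2 mm. A picture is of the moment at which its call begins. There is no depth.
- hand_in(): hands the job in; it is judged then, once.
Trained networks look in a picture, given as the dict that the camera call returned (one of the last four; its "shot" number tells which), for a name from the list of things; names that differ only in an ending like _2 or _b are one class to them, and where a whole thing is asked for, a point or a joint stands for the part that bears it (a point fixed in the world has none). Each returns a list of dicts, best first, with "confidence" (0 to 1); they miss things now and then, are a little off and sometimes report something else, mostly with a low value. They report only what shows in the picture. A call takes as long as a camera call. They do not tell look-alikes from the thing itself.
- boxes_of(picture, query): "point" ([x, y, z] in m, in world coordinates, good to about 4 mm: the middle of the surface that is visible of it).
- trace(picture, query): "pixels" (420x560 bool, what is visible of it).
- mark_of(picture, query): "point" ([x, y, z] in m, in world coordinates, good to about 4 mm: a listed point, or the origin of a listed thing).
The state is a dict: "time": time; "qpos": joint angles; "qvel": joint speeds; "joint_efforts": joint torques, N m; "tool_pos": TCP position; "tool_rot": TCP orientation; "contact_force": force on the tool from outside, world axes, zero at the start; "torque": the same for the moment, N m; "opening": finger opening in m; "grip_force": force on a finger pad.
Only numpy, scipy, OpenCV 4.12 (cv2) and the standard library are available. Lean on these libraries where they do the work, as an engineer would, in place of code of your own. Each camera call takes 0.05 s, during which the arm holds its last target. There are 200 camera calls.

TASK

Open the sample transport case: lift its lid (it has a carrying bar) and ease it right back until it rests on its stop, without forcing it, and let go. Then take the barcode scanner out of its dock, point its window squarely at the middle of the barcode label inside the open lid from about 10 cm away and hold it steady there for a good second. Finally stand the scanner back in its dock, set down and not dropped; leave the case open and the other things on the desk where they are.

Things in the scene. Friction and masses are not known exactly. Their poses are not given: they have to be found in the camera images.
- case: Grey plastic sample transport case, fixed to the desk: open box 150 (x) x 280 (y) x 110 mm high, walls 6 mm, with a low rack of tubes inside (nothing in it higher than 82 mm). Origin: centre of its underside. At yaw 0 its front faces -x; the lid hinge runs along its y axis on the far (+x) top edge, 75 mm from the centre and 110 mm up.
- lid (a joint): Lid angle in rad: 0 shut, pi/2 upright, 2.4 resting on its stop (leaning back). The front edge rises and goes over to the far side. The hinge is stiff: the lid stays where it is left and needs about 4 to 6 N at 100 mm from the hinge to move. It may start slightly ajar. The stop must not be loaded with more than 50 N.
- lid_hinge (a point): Middle of the hinge line, at the lid's underside. Axes are the lid's: y along the hinge; x away from the lid panel (the lid extends 150 mm to -x, its full 280 mm width in y); z out of its outer face. The lid is 10 mm thick (z 0 to 10 mm).
- lid_bar (a point): Centre of the black carrying bar on the lid's outer face: round bar 14 mm thick along the lid's y, 96 mm free between its two posts, 38 mm above the outer face (axis), 95 mm from the hinge line and so 55 mm behind the lid's front edge. Past about upright the panel gets in the way of a gripper on the bar; push the inner face instead. Same axes as lid_hinge.
- lid_label (a point): Centre of the white barcode label (44 x 70 mm) on the inner face of the lid, 80 mm from the hinge line. Same axes as lid_hinge; the label faces -z.
- scanner: Loose white hand-held barcode scanner, about 180 g, 150 mm long, standing nose-down. Origin: centre of the window in its nose; it looks along -z. Along +z: head 52 (x) x 44 (y) mm up to z 40, neck 44 x 36 mm up to z 61, handle 34 (x) x 26 (y) mm from z 60 to z 150.
- dock: White scanner dock, fixed to the desk: open-topped cup 78 (x) x 70 (y) mm outside, walls 5 mm, 34 mm high, inner floor 5 mm up (inside 68 x 60 mm). The scanner stands in it nose-down, its x along the dock's x. Origin: centre of its underside.
- rack: Bystander: loose white tube rack 90 x 110 x 45 mm with capped tubes up to 91 mm high. Origin: centre of underside.
- mouse: Bystander: loose black computer mouse, 105 x 60 x 32 mm. Origin: centre of underside.
- bottle: Bystander: loose white bottle, 60 mm across, 150 mm high. Origin: centre of underside.
Not all that is in view belongs to the job. Leave any yellow look-alike of the dock alone.

How it is judged:
By the outcome, as a careful person would: the job done as asked, in the order asked, and still so for the second after the job is handed in, with the robot touching nothing.
It also fails if it takes over 72 s, if anything falls off the work surface, if the arm or the gripper's body presses on something with over 40 N, if the wrist force passes 120 N, or if a joint passes its speed limit or range.

## Working session

There is one attempt and no reset: what is moved stays moved. The work goes in short steps, Python scripts to look and compute and a tool call to move; the robot and the scene stay as the last step left them, time stands still between calls to the robot, and variables do not carry over. Pictures are saved under pics/ and viewed, at most 10 in all, crops included, and the job is handed in when it is done.

Besides the shell and the picture viewer there is one more tool, called after "Emit:" as name([rows], argument=value, ...), one row to a line, values as JSON. arm_command: Moves the arm, as the interface text tells. Its arguments: {"type":"object","properties":{"series":{"type":"array"},"hand":{"type":"number"},"squeeze":{"type":"number"}},"required":["series"]}

```bash
mkdir -p pics; cat > h.py <<'E'
from cell import *
import numpy as np, cv2
from scipy.spatial.transform import Rotation as R
np.set_printoptions(precision=4,suppress=True)
def proj(p,P):
    return cv2.projectPoints(np.array(P,float).reshape(-1,1,3),np.array(p["rvec"]),np.array(p["tvec"]),np.array(p["K"]),None)[0].reshape(-1,2)
def tool():
    s=observe(); return np.array(s["tool_pos"]),R.from_euler('xyz',s["tool_rot"]),s
E
python3 - <<'E'
from h import *
s=observe(); print(s, )
ims=[]
for c in ("side","top"):
    p=read_camera(c); cv2.imwrite(f"pics/{c}0.png",p["pixels"])
    for q in ("case","lid_hinge","lid_bar","lid_label","scanner","dock","rack","mouse","bottle"):
        for m in mark_of(p,q)[:3]: print(c,q,np.array(m["point"]),round(m["confidence"],2),proj(p,m["point"])[0].round())
E
```

```text
{'time': 0.0, 'qpos': array([-1.255 ,  0.3427,  1.525 ,  0.    ,  1.2754, -0.146 ]), 'qvel': array([ 0.0014, -0.0001,  0.0003,  0.0015,  0.0001,  0.0007]), 'joint_efforts': array([ -0.0023, -43.125 , -24.4226,   0.0717,   0.0559,  -0.0001]), 'tool_pos': array([ 0.2338, -0.4697,  0.2915]), 'tool_rot': array([-3.14  , -0.0002,  0.4618]), 'contact_force': array([-0.3462,  0.4289,  0.5137]), 'torque': array([-0.0216,  0.0152, -0.026 ]), 'grip_force': 0.0, 'opening': 0.09203546506817102}
side case [0.5626 0.0303 0.0005] 0.71 [285. 246.]
side case [ 0.6789  0.3687 -0.0011] 0.39 [155. 288.]
side lid_hinge [0.6385 0.0303 0.1079] 0.56 [264. 204.]
side lid_bar [ 0.4321  0.3155 -0.0042] 0.65 [242. 329.]
side lid_bar [0.5459 0.0294 0.1644] 0.63 [290. 196.]
side lid_label [0.5596 0.0294 0.113 ] 0.93 [286. 212.]
side scanner [0.4309 0.3197 0.0026] 0.68 [240. 328.]
side scanner [ 0.6868 -0.3709 -0.0033] 0.5 [332. 188.]
side dock [ 0.4339  0.318  -0.0024] 0.69 [240. 329.]
side dock [ 0.4396  0.4789 -0.0009] 0.58 [174. 376.]
side dock [ 0.4834 -0.3366  0.0025] 0.4 [376. 208.]
side rack [ 0.4801 -0.3379  0.0034] 0.71 [377. 208.]
side mouse [ 0.6877 -0.3678 -0.0054] 0.86 [331. 188.]
side bottle [ 0.679   0.3675 -0.001 ] 0.87 [155. 288.]
top case [ 0.5613  0.0297 -0.0015] 0.85 [281. 221.]
top case [0.4297 0.3146 0.0053] 0.48 [182. 268.]
top case [0.6334 0.0297 0.1107] 0.2 [281. 189.]
top lid_hinge [0.6347 0.0292 0.1128] 0.98 [282. 188.]
top lid_bar [0.5461 0.0315 0.1678] 0.86 [282. 217.]
top lid_label [0.5568 0.0276 0.1136] 0.9 [283. 216.]
top scanner [0.4326 0.3138 0.003 ] 0.65 [183. 267.]
top dock [0.4298 0.3133 0.0061] 0.89 [183. 268.]
top dock [ 0.4351  0.4797 -0.0012] 0.64 [125. 267.]
top rack [ 0.4809 -0.3356  0.0016] 0.76 [408. 246.]
top mouse [ 0.6848 -0.3655 -0.0038] 0.62 [413. 178.]
top bottle [0.6793 0.3622 0.0014] 0.82 [168. 183.]
```

View pics/side0.png

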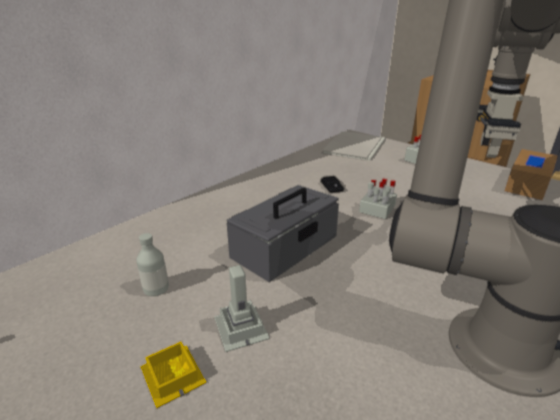

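View pics/top0.png

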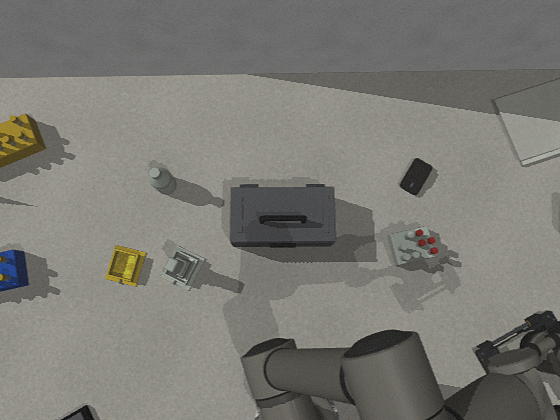

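Overview: the case sits squarely at (0.56, 0.03) and its lid is about 5° ajar. The scanner stands in the white dock at side pixel (240, 320), top pixel (183, 268), with the yellow look-alike to its left at top pixel (126, 265).

```bash
cat >> h.py <<'E'
def unproj(p,uv,z):
    Rm=cv2.Rodrigues(np.array(p["rvec"]))[0]; t=np.array(p["tvec"]).ravel()
    c=-Rm.T@t; d=(Rm.T@np.linalg.inv(p["K"])@np.c_[np.reshape(uv,(-1,2)),np.ones(len(np.reshape(uv,(-1,2))))].T).T
    return c+d*((z-c[2])/d[:,2])[:,None]
def down(yaw,tilt=0):   # tilt: pointing turned from down toward +x, radians
    return R.from_euler('y',-tilt)*R.from_euler('xyz',[np.pi,0,yaw])
def to(pos,rot,base=None):
    p,r,s=tool() if base is None else base
    return np.r_[r.inv().apply(np.array(pos)-p)*1000,(r.inv()*rot).as_rotvec(degrees=True)].round(1)
E
python3 - <<'E'
from h import *
p=read_camera("top")
for q,z in (("lid_bar",.125),("case",.12),("dock",.034)):
    for m in trace(p,q)[:2]:
        ys,xs=np.nonzero(m["pixels"]); w=unproj(p,np.c_[xs,ys],z)
        print(q,m["confidence"],cv2.minAreaRect(w[:,:2].astype(np.float32)))
print(to([.546,.030,.285],down(np.pi/2)))
print(proj(p,[[.546,.03,.166]]))
E
python3 -c "import cell;print([a for a in dir(cell) if 'over' in a], getattr(cell,'finger_overhang',None))"
```

```text
lid_bar 0.96 ((0.5615604519844055, 0.028070896863937378), (0.27915722131729126, 0.14574095606803894), 88.9794921875)
case 0.86 ((0.5585408806800842, 0.027940452098846436), (0.27996930480003357, 0.1704450100660324), 89.01408386230469)
dock 0.62 ((0.4302724599838257, 0.3101513385772705), (0.09250377118587494, 0.1024705022573471), 63.52682876586914)
dock 0.6 ((0.43826019763946533, 0.4666988253593445), (0.09371375292539597, 0.09846986085176468), 74.41310119628906)
[ 502.2 -308.6    7.2    0.     0.   -63.5]
[[282.2525 217.0956]]
['finger_overhang'] 0.0655
```

Emit:
arm_command([
  {"x":502,"y":-309,"z":0,"rz":-63.5},
  {"x":502,"y":-309,"z":0,"rz":-63.5},
  {"x":502,"y":-309,"z":0,"rz":-63.5},
  {"x":502,"y":-309,"z":0,"rz":-63.5},
  {"x":502,"y":-309,"z":0,"rz":-63.5},
  {"x":502,"y":-309,"z":0,"rz":-63.5},
  {"x":502,"y":-309,"z":0,"rz":-63.5},
  {"x":502,"y":-309,"z":0,"rz":-63.5},
  {"x":502,"y":-309,"z":0,"rz":-63.5},
  {"x":502,"y":-309,"z":0,"rz":-63.5},
  {"x":502,"y":-309,"z":0,"rz":-63.5},
  {"x":502,"y":-309,"z":0,"rz":-63.5},
  {"x":502,"y":-309,"z":0,"rz":-63.5},
  {"x":502,"y":-309,"z":0,"rz":-63.5},
  {"x":502,"y":-309,"z":0,"rz":-63.5},
  {"x":502,"y":-309,"z":0,"rz":-63.5},
], hand=50)

```text
invalid input
```

```bash
python3 - <<'E'
from h import *
s=observe(); print(s["time"],s["tool_pos"],s["tool_rot"],s["opening"],s["qpos"])
p=read_camera("wrist"); cv2.imwrite("pics/w1.png",p["pixels"])
for q in ("lid_bar","lid_hinge"):
  for m in mark_of(p,q)[:2]: print(q,np.array(m["point"]),m["confidence"])
E
```

```text
1.2 [ 0.2339 -0.47    0.2923] [ 3.1415 -0.      0.4618] 0.09236600659028396 [-1.255   0.342   1.5241  0.      1.2754 -0.146 ]
```

View pics/w1.png

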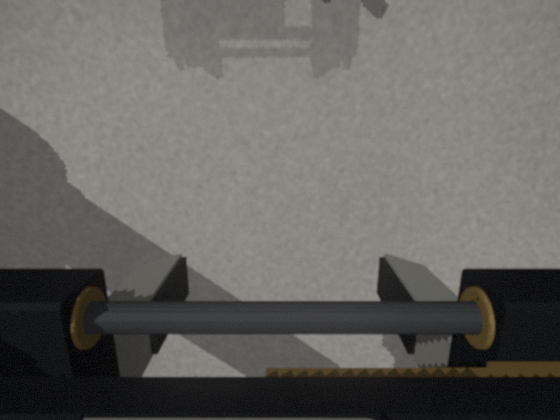

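The picture shows only the desk and the open fingers, at (140, 310) and (420, 310). The move was refused, so I'll give all six keys per row.

Emit:
arm_command([
  {"x":502,"y":-309,"z":0,"rx":0,"ry":0,"rz":-63.5},
  {"x":502,"y":-309,"z":0,"rx":0,"ry":0,"rz":-63.5},
  {"x":502,"y":-309,"z":0,"rx":0,"ry":0,"rz":-63.5},
  {"x":502,"y":-309,"z":0,"rx":0,"ry":0,"rz":-63.5},
  {"x":502,"y":-309,"z":0,"rx":0,"ry":0,"rz":-63.5},
  {"x":502,"y":-309,"z":0,"rx":0,"ry":0,"rz":-63.5},
  {"x":502,"y":-309,"z":0,"rx":0,"ry":0,"rz":-63.5},
  {"x":502,"y":-309,"z":0,"rx":0,"ry":0,"rz":-63.5},
  {"x":502,"y":-309,"z":0,"rx":0,"ry":0,"rz":-63.5},
  {"x":502,"y":-309,"z":0,"rx":0,"ry":0,"rz":-63.5},
  {"x":502,"y":-309,"z":0,"rx":0,"ry":0,"rz":-63.5},
  {"x":502,"y":-309,"z":0,"rx":0,"ry":0,"rz":-63.5},
  {"x":502,"y":-309,"z":0,"rx":0,"ry":0,"rz":-63.5},
  {"x":502,"y":-309,"z":0,"rx":0,"ry":0,"rz":-63.5},
], hand=50)

```text
time: 2.75
tool_pos: [0.5456, 0.031, 0.2918]
tool_rot: [-3.141, 0.0, 1.572]
contact_force: [-0.4, -0.3, -0.1]
opening: 0.0495
grip_force: 0.0
```

```bash
python3 - <<'E'
from h import *
s=observe(); print(s["time"],s["tool_pos"],s["tool_rot"],s["opening"],s["qpos"])
p=read_camera("wrist"); cv2.imwrite("pics/w2.png",p["pixels"])
for q in ("lid_bar","lid_hinge"):
  for m in mark_of(p,q)[:1]: print(q,np.array(m["point"]),m["confidence"])
E
```

```text
2.75 [0.5456 0.031  0.2918] [-3.1407  0.0004  1.5722] 0.04948232736607792 [-0.0833  0.3823  1.4646 -0.0005  1.2956 -0.0846]
lid_bar [0.5441 0.0315 0.1636] 0.6
lid_hinge [0.647  0.027  0.1102] 0.74
```

Emit:
arm_command([
  {"x":0,"y":0,"z":30,"rx":0,"ry":0,"rz":0},
  {"x":0,"y":0,"z":55,"rx":0,"ry":0,"rz":0},
  {"x":0,"y":0,"z":65,"rx":0,"ry":0,"rz":0},
  {"x":0,"y":0,"z":74,"rx":0,"ry":0,"rz":0},
  {"x":0,"y":0,"z":74,"rx":0,"ry":0,"rz":0},
])

```text
time: 3.4
tool_pos: [0.5455, 0.0297, 0.2179]
tool_rot: [-3.141, 0.0, 1.569]
contact_force: [0.7, -0.5, 0.8]
opening: 0.0499
grip_force: 0.0
```

Emit:
arm_command([
  {"x":0,"y":0,"z":0,"rx":0,"ry":0,"rz":0},
  {"x":0,"y":0,"z":0,"rx":0,"ry":0,"rz":0},
  {"x":0,"y":0,"z":0,"rx":0,"ry":0,"rz":0},
  {"x":0,"y":0,"z":0,"rx":0,"ry":0,"rz":0},
  {"x":0,"y":0,"z":0,"rx":0,"ry":0,"rz":0},
  {"x":0,"y":0,"z":0,"rx":0,"ry":0,"rz":0},
  {"x":0,"y":0,"z":0,"rx":0,"ry":0,"rz":0},
  {"x":0,"y":0,"z":0,"rx":0,"ry":0,"rz":0},
], hand=5, squeeze=20)

```text
time: 4.2
tool_pos: [0.5455, 0.0303, 0.2184]
tool_rot: [-3.141, 0.0, 1.57]
contact_force: [-2.6, 0.5, 2.4]
opening: 0.0134
grip_force: 20.0
```

```bash
python3 - <<'E'
from h import *
p,r,s=tool(); print(p,s["opening"],s["grip_force"],s["contact_force"])
h=np.array([.6365,.111]); bar=np.array([p[0],p[2]-.053]); print("bar",bar-h)
v=np.array([p[0],.165])-h; v*=np.hypot(.095,.048)/np.hypot(*v)
a0=np.arctan2(v[1],-v[0])-np.arctan2(.048,.095); print("lid deg",np.degrees(a0))
for d in range(0,66,4):
    c,sn=np.cos(np.radians(d)),np.sin(np.radians(d))
    w=np.array([v[0]*c+v[1]*sn,-v[0]*sn+v[1]*c])
    e=(w-v)*1000; print(d,e.round(1)) # dx,dz world
E
```

```text
[0.5455 0.0303 0.2184] 0.01338280986613552 19.997603595256805 [-2.6138  0.4615  2.4302]
bar [-0.091   0.0544]
lid deg 3.8891945515653297
0 [0. 0.]
4 [4.  6.3]
8 [ 8.5 12.2]
12 [13.3 17.8]
16 [18.5 23.1]
20 [24.1 28. ]
24 [30.  32.5]
28 [36.2 36.6]
32 [42.7 40.2]
36 [49.4 43.4]
40 [56.3 46.1]
44 [63.4 48.3]
48 [70.7 50. ]
52 [78.  51.2]
56 [85.4 51.9]
60 [92.8 52.1]
64 [100.2  51.7]
```

Emit:
arm_command([
  {"x":0,"y":2,"z":-3.2,"rx":0,"ry":0,"rz":0},
  {"x":0,"y":4,"z":-6.3,"rx":0,"ry":0,"rz":0},
  {"x":0,"y":6.2,"z":-9.3,"rx":0,"ry":0,"rz":0},
  {"x":0,"y":8.5,"z":-12.2,"rx":0,"ry":0,"rz":0},
  {"x":0,"y":13.3,"z":-17.8,"rx":0,"ry":0,"rz":0},
  {"x":0,"y":18.5,"z":-23.1,"rx":0,"ry":0,"rz":0},
  {"x":0,"y":24.1,"z":-28,"rx":0,"ry":0,"rz":0},
  {"x":0,"y":30,"z":-32.5,"rx":0,"ry":0,"rz":0},
])

```text
time: 5.0
tool_pos: [0.5729, 0.0301, 0.2514]
tool_rot: [-3.133, 0.001, 1.57]
contact_force: [-17.6, -2.6, 11.6]
opening: 0.0133
grip_force: 20.0
```

Emit:
arm_command([
  {"x":0,"y":3,"z":-4,"rx":0,"ry":0,"rz":0},
  {"x":0,"y":6,"z":-7,"rx":0,"ry":0,"rz":0},
  {"x":0,"y":10,"z":-10,"rx":0,"ry":0,"rz":0},
  {"x":0,"y":16.5,"z":-13,"rx":0,"ry":0,"rz":0},
])

```text
time: 5.4
tool_pos: [0.5907, 0.0299, 0.2642]
tool_rot: [-3.137, 0.001, 1.57]
contact_force: [-12.0, -2.1, 5.4]
opening: 0.0134
grip_force: 20.0
```

```bash
python3 - <<'E'
from h import *
s=observe();print(s["tool_pos"],s["tool_rot"],s["contact_force"],s["torque"])
p=read_camera("side"); cv2.imwrite("pics/s2.png",p["pixels"][120:330,180:460])
for q in ("lid_bar","lid_hinge"):
  for m in mark_of(p,q)[:2]: print(q,np.array(m["point"]),m["confidence"])
E
```

```text
[0.5907 0.0299 0.2642] [-3.137   0.0009  1.5701] [-12.0217  -2.1487   5.3634] [-0.3563  2.0795 -0.048 ]
lid_bar [0.5901 0.0275 0.2057] 0.65
lid_bar [0.4324 0.3182 0.0012] 0.23
```

View pics/s2.png

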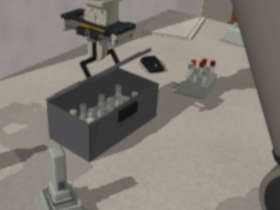

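The lid is about 38° open with the bar held. I'll continue to about 65°.

Emit:
arm_command([
  {"x":0,"y":4,"z":-1.5,"rx":0,"ry":0,"rz":0},
  {"x":0,"y":8.5,"z":-3,"rx":0,"ry":0,"rz":0},
  {"x":0,"y":13,"z":-4.5,"rx":0,"ry":0,"rz":0},
  {"x":0,"y":17.5,"z":-6,"rx":0,"ry":0,"rz":0},
  {"x":0,"y":22,"z":-7,"rx":0,"ry":0,"rz":0},
  {"x":0,"y":27,"z":-8,"rx":0,"ry":0,"rz":0},
  {"x":0,"y":31.5,"z":-8.7,"rx":0,"ry":0,"rz":0},
  {"x":0,"y":36,"z":-9,"rx":0,"ry":0,"rz":0},
  {"x":0,"y":41,"z":-9,"rx":0,"ry":0,"rz":0},
  {"x":0,"y":45.5,"z":-9,"rx":0,"ry":0,"rz":0},
  {"x":0,"y":49,"z":-9,"rx":0,"ry":0,"rz":0},
  {"x":0,"y":49,"z":-9,"rx":0,"ry":0,"rz":0},
])

```text
time: 6.75
tool_pos: [0.6417, 0.0294, 0.2744]
tool_rot: [3.14, 0.002, 1.57]
contact_force: [-3.9, -3.1, 4.0]
opening: 0.0135
grip_force: 20.0
```

Emit:
arm_command([
  {"x":0,"y":0,"z":0,"rx":0,"ry":0,"rz":0},
  {"x":0,"y":0,"z":0,"rx":0,"ry":0,"rz":0},
  {"x":0,"y":0,"z":0,"rx":0,"ry":0,"rz":0},
  {"x":0,"y":0,"z":-8,"rx":0,"ry":0,"rz":0},
  {"x":0,"y":0,"z":-30,"rx":0,"ry":0,"rz":0},
  {"x":0,"y":0,"z":-70,"rx":0,"ry":0,"rz":0},
  {"x":0,"y":0,"z":-110,"rx":0,"ry":0,"rz":0},
  {"x":0,"y":0,"z":-110,"rx":0,"ry":0,"rz":0},
], hand=27)

```text
time: 7.55
tool_pos: [0.6424, 0.0303, 0.3903]
tool_rot: [3.129, 0.001, 1.57]
contact_force: [0.7, -0.2, 0.1]
opening: 0.0268
grip_force: 0.0
```

```bash
python3 - <<'E'
from h import *
s=observe();print(s["time"],s["tool_pos"],s["contact_force"])
for c in ("side","top"):
  p=read_camera(c)
  for q in ("lid_bar","lid_hinge","lid_label"):
    for m in mark_of(p,q)[:1]: print(q,np.array(m["point"]),m["confidence"])
h=np.array([.6365,.111]); tau=np.radians(45)
def tcp(th,r,gap=0):
    th=np.radians(th); C=h+r*np.array([-np.cos(th),np.sin(th)])-gap*np.array([np.sin(th),np.cos(th)])
    T=C-.0095*np.array([np.cos(tau),np.sin(tau)])
    return T-.0655*np.array([np.sin(tau),-np.cos(tau)])
a=tcp(65,.118,.03); print(a, to([a[0]-.08,.03,a[1]+.10],down(0,tau)),to([.42,.03,.38],down(0,tau)))
E
```

```text
7.55 [0.6424 0.0303 0.3903] [ 0.7409 -0.2495  0.0933]
lid_bar [0.6433 0.0284 0.2169] 0.76
lid_hinge [0.6397 0.0339 0.1122] 0.77
lid_label [0.6033 0.0305 0.1811] 0.64
lid_label [0.431  0.3157 0.0043] 0.23
[0.5064 0.2449] [  -0.4 -214.5   37.1  -35.3   35.3   84.9] [  -0.4 -221.     2.   -35.3   35.3   84.9]
```

Emit:
arm_command([
  {"x":0,"y":-100,"z":0,"rx":-35.3,"ry":35.3,"rz":84.9},
  {"x":0,"y":-221,"z":0,"rx":-35.3,"ry":35.3,"rz":84.9},
  {"x":0,"y":-221,"z":0,"rx":-35.3,"ry":35.3,"rz":84.9},
  {"x":0,"y":-221,"z":0,"rx":-35.3,"ry":35.3,"rz":84.9},
  {"x":0,"y":-221,"z":0,"rx":-35.3,"ry":35.3,"rz":84.9},
  {"x":0,"y":-221,"z":0,"rx":-35.3,"ry":35.3,"rz":84.9},
  {"x":0,"y":-221,"z":0,"rx":-35.3,"ry":35.3,"rz":84.9},
  {"x":0,"y":-221,"z":0,"rx":-35.3,"ry":35.3,"rz":84.9},
  {"x":0,"y":-221,"z":0,"rx":-35.3,"ry":35.3,"rz":84.9},
  {"x":0,"y":-221,"z":0,"rx":-35.3,"ry":35.3,"rz":84.9},
  {"x":0,"y":-221,"z":0,"rx":-35.3,"ry":35.3,"rz":84.9},
  {"x":0,"y":-221,"z":0,"rx":-35.3,"ry":35.3,"rz":84.9},
  {"x":0,"y":-221,"z":0,"rx":-35.3,"ry":35.3,"rz":84.9},
  {"x":0,"y":-221,"z":0,"rx":-35.3,"ry":35.3,"rz":84.9},
  {"x":0,"y":-221,"z":0,"rx":-35.3,"ry":35.3,"rz":84.9},
], hand=0)

```text
time: 9.45
tool_pos: [0.4204, 0.0303, 0.3828]
tool_rot: [3.141, -0.788, 0.001]
contact_force: [-1.2, 0.5, 0.1]
opening: 0.0005
grip_force: 0.0
```

```bash
cat >> h.py <<'E'
h=np.array([.6375,.111]); tau=np.radians(45)
def tcp(th,r,gap=0):
    th=np.radians(th); C=h+r*np.array([-np.cos(th),np.sin(th)])-gap*np.array([np.sin(th),np.cos(th)])
    return C-.0095*np.array([np.cos(tau),np.sin(tau)])-.0655*np.array([np.sin(tau),-np.cos(tau)])
E
python3 - <<'E'
from h import *
s=observe();print(s["time"],s["tool_pos"],s["tool_rot"],s["qpos"])
a=tcp(66.5,.118,.012); b=to([a[0],.03,a[1]],down(0,tau)); print(a,b)
base=(np.array([a[0],.03,a[1]]),down(0,tau),None)
for t in range(66,140,4):
    c=tcp(t,.118); print(t,to([c[0],.03,c[1]],down(0,tau),base)[:3])
E
```

```text
9.45 [0.4204 0.0303 0.3828] [ 3.1408 -0.7877  0.0007] [-0.1944 -0.2376  2.1006  0.2799  0.5172  1.1875]
[0.5264 0.254 ] [-16.5   0.2 166.    0.   -0.1   0. ]
66 [10.2 -0.   4. ]
70 [17.8 -0.   7.2]
74 [25.1 -0.  11. ]
78 [32.2 -0.  15.2]
82 [38.9 -0.  19.9]
86 [45.3 -0.  25.1]
90 [51.4 -0.  30.7]
94 [57.  -0.  36.8]
98 [62.2 -0.  43.2]
102 [66.9 -0.  49.9]
106 [71.1 -0.  57. ]
110 [74.9 -0.  64.3]
114 [78.1 -0.  71.9]
118 [80.8 -0.  79.7]
122 [82.9 -0.  87.6]
126 [84.5 -0.  95.7]
130 [ 85.5  -0.  103.9]
134 [ 85.9  -0.  112.1]
138 [ 85.8  -0.  120.4]
```

Emit:
arm_command([
  {"x":-10,"y":0,"z":45,"rx":0,"ry":0,"rz":0},
  {"x":-16,"y":0,"z":90,"rx":0,"ry":0,"rz":0},
  {"x":-16,"y":0,"z":130,"rx":0,"ry":0,"rz":0},
  {"x":-16,"y":0,"z":155,"rx":0,"ry":0,"rz":0},
  {"x":-16.5,"y":0,"z":166,"rx":0,"ry":0,"rz":0},
  {"x":-16.5,"y":0,"z":166,"rx":0,"ry":0,"rz":0},
  {"x":-16.5,"y":0,"z":166,"rx":0,"ry":0,"rz":0},
])

```text
time: 10.15
tool_pos: [0.5278, 0.0117, 0.2833]
tool_rot: [-3.106, -0.75, -0.0]
contact_force: [0.1, 0.4, 0.3]
opening: 0.0004
grip_force: 0.0
```

Emit:
arm_command([
  {"x":5,"y":0,"z":2,"rx":0,"ry":0,"rz":0},
  {"x":10,"y":0,"z":4,"rx":0,"ry":0,"rz":0},
  {"x":14,"y":0,"z":6,"rx":0,"ry":0,"rz":0},
  {"x":18,"y":0,"z":7,"rx":0,"ry":0,"rz":0},
  {"x":22,"y":0,"z":9,"rx":0,"ry":0,"rz":0},
  {"x":25,"y":0,"z":11,"rx":0,"ry":0,"rz":0},
  {"x":32,"y":0,"z":15,"rx":0,"ry":0,"rz":0},
  {"x":39,"y":0,"z":20,"rx":0,"ry":0,"rz":0},
])

```text
time: 10.95
tool_pos: [0.5705, 0.0126, 0.2956]
tool_rot: [-3.106, -0.751, -0.0]
contact_force: [-2.5, -2.1, -1.8]
opening: 0.0005
grip_force: 1.5
```

```bash
python3 - <<'E'
from h import *
s=observe();print(s["time"],s["tool_pos"],s["tool_rot"],s["qpos"],s["contact_force"])
p=read_camera("side"); cv2.imwrite("pics/s3.png",cv2.resize(p["pixels"][100:330,180:480],None,fx=2,fy=2))
E
```

```text
10.95 [0.5705 0.0126 0.2956] [-3.1059 -0.7505 -0.    ] [-0.1839  0.1855  1.9423  0.5349  0.3187  0.9224] [-2.4724 -2.0569 -1.7853]
```

View pics/s3.png

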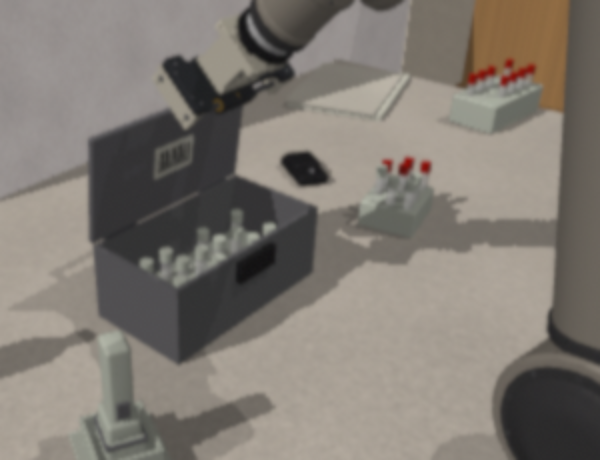

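The picture shows the lid at about 80° with the fingertips near its upper edge (210, 115) and the label facing us (172, 155). The wrist joint is at its limit, so I'll fit the kinematics to plan feasible tilts.

```bash
cat > kin.py <<'E'
import numpy as np
from scipy.optimize import least_squares
from scipy.spatial.transform import Rotation as R
D=[([-1.255,.3427,1.525,0,1.2754,-.146],[.2338,-.4697,.2915],[-3.14,0,.4618]),
([-.0833,.3823,1.4646,-.0005,1.2956,-.0846],[.5456,.031,.2918],[-3.1407,.0004,1.5722]),
([-.1944,-.2376,2.1006,.2799,.5172,1.1875],[.4204,.0303,.3828],[3.1408,-.7877,.0007]),
([-.1839,.1855,1.9423,.5349,.3187,.9224],[.5705,.0126,.2956],[-3.1059,-.7505,0])]
def fk(q,k,s=(1,1)):
    a0,d,hs,L1,e,L2,L3=k
    r=R.from_euler('z',q[0]); p=r.apply([a0,d,hs]); r=r*R.from_euler('y',q[1]); p=p+r.apply([0,0,L1])
    r=r*R.from_euler('y',q[2]); p=p+r.apply([e,0,L2]); r=r*R.from_euler('z',s[0]*q[3])*R.from_euler('y',q[4]); p=p+r.apply([0,0,L3])
    return p,r*R.from_euler('z',s[1]*q[5])
def best():
    out=[]
    for s in ((1,1),(1,-1),(-1,1),(-1,-1)):
        def f(k):
            return np.concatenate([np.r_[fk(q,k[:7],s)[0]-p,.1*((fk(q,k[:7],s)[1]*R.from_euler('z',k[7])).inv()*R.from_euler('xyz',o)).as_rotvec()] for q,p,o in D]+[1e-4*k[:7]])
        for k7 in (0,1.57,3.14,-1.57):
            r=least_squares(f,[0,.07,.3,.4,0,.4,.2,k7]); out.append((r.cost,s,r.x))
    return min(out,key=lambda o:o[0])
LO=np.array([-2.53,-.77,.04,-1,.28,-3.11]);HI=np.array([2.53,2.02,2.7,4.14,2.66,3.11])
def ik(pos,rot,q0,B):
    _,s,k=B
    def f(q):
        p,r=fk(q,k[:7],s); return np.r_[p-pos,.2*((r*R.from_euler('z',k[7])).inv()*rot).as_rotvec()]
    r=least_squares(f,np.clip(q0,LO+.01,HI-.01),bounds=(LO,HI)); return r.x,np.sqrt(2*r.cost)
E
python3 - <<'E'
from h import *; from kin import *
B=best(); print(B)
q0=D[2][0]
for name,pos,yaw,t in (("scan",[.515,.03,.361],0,42.5),("scan90",[.515,.03,.361],np.pi/2,42.5),("scan-90",[.515,.03,.361],-np.pi/2,42.5),("pushA",[.53,.03,.27],0,30),("pushEnd",[.69,.03,.24],0,30),("pushEnd90",[.69,.03,.24],np.pi/2,30)):
  for qq in (q0,[0,.3,1.5,3.1,.5,-1.5],[0,.3,1.5,0,.8,0]):
    q,e=ik(pos,down(yaw,np.radians(t)),qq,B); print(name,q,e.round(4))
E
```

```text
(np.float64(7.580113380770983e-09), (1, 1), array([-0.0003,  0.0764,  0.223 ,  0.5062,  0.0465,  0.3799,  0.2526,
        1.5708]))
scan [-0.136   0.0014  1.9431  0.2042  0.4684  1.2875] 0.0
scan [-0.136   0.0014  1.9431  0.2042  0.4684  1.2875] 0.0
scan [-0.136   0.0014  1.9431  0.2042  0.4684  1.2875] 0.0
scan90 [-0.136   0.0014  1.9431  0.2042  0.4684 -0.2833] 0.0
scan90 [-0.136   0.0014  1.9431  0.2042  0.4684 -0.2833] 0.0
scan90 [-0.136   0.0014  1.9431  0.2042  0.4684 -0.2833] 0.0
scan-90 [-0.136   0.0014  1.9431  0.2042  0.4684  2.8583] 0.0
scan-90 [ 0.044   0.0604  2.1768  4.14    0.28   -0.9901] 0.0796
scan-90 [-0.0662  0.0094  1.9382 -0.0668  0.4493 -3.11  ] 0.0161
pushA [-0.1157  0.1853  1.9142  0.1155  0.5243  1.3704] 0.0
pushA [-0.1157  0.1853  1.9142  0.1155  0.5243  1.3704] 0.0
pushA [-0.1157  0.1853  1.9142  0.1155  0.5243  1.3704] 0.0
pushEnd [-0.0826  0.4933  1.5368  0.0741  0.5907  1.4376] 0.0
pushEnd [-0.0826  0.4933  1.5368  0.0741  0.5907  1.4376] 0.0
pushEnd [-0.0826  0.4933  1.5368  0.0741  0.5907  1.4376] 0.0
pushEnd90 [-0.0826  0.4933  1.5368  0.0741  0.5907 -0.1331] 0.0
pushEnd90 [-0.0826  0.4933  1.5368  0.0741  0.5907 -0.1331] 0.0
pushEnd90 [-0.0826  0.4933  1.5368  0.0741  0.5907 -0.1331] 0.0
```

```bash
sed -i 's/tau=np.radians(45)/tau=np.radians(30)/' h.py; python3 - <<'E'
from h import *
p,r,s=tool(); a=tcp(82,.118,.02)
print(to(p-[.05,0,0],r), to([a[0]-.03,.03,a[1]],down(0,tau)),to([a[0],.03,a[1]],down(0,tau)))
base=(np.array([a[0],.03,a[1]]),down(0,tau),None)
for t in range(82,140,4):
    c=tcp(t,.118); print(t,to([c[0],.03,c[1]],down(0,tau),base)[:3])
E
```

```text
[-36.5  -1.2 -34.1   0.    0.    0. ] [-43.3 -18.  -13.8  -2.  -13.1   0.2] [-21.3 -17.3   6.7  -2.  -13.1   0.2]
82 [18.5 -0.   7.5]
86 [26.1 -0.  10.8]
90 [33.3 -0.  14.7]
94 [40.3 -0.  19.1]
98 [47.  -0.  23.9]
102 [53.3 -0.  29.2]
106 [59.2 -0.  34.9]
110 [64.7 -0.  41.1]
114 [69.8 -0.  47.5]
118 [74.4 -0.  54.4]
122 [78.5 -0.  61.5]
126 [82.1 -0.  68.9]
130 [85.2 -0.  76.5]
134 [87.8 -0.  84.4]
138 [89.8 -0.  92.4]
```

Emit:
arm_command([
  {"x":-36,"y":-1,"z":-34,"rx":0,"ry":0,"rz":0},
  {"x":-43,"y":-18,"z":-14,"rx":-2,"ry":-13.1,"rz":0.2},
  {"x":-43,"y":-18,"z":-14,"rx":-2,"ry":-13.1,"rz":0.2},
  {"x":-43,"y":-18,"z":-14,"rx":-2,"ry":-13.1,"rz":0.2},
  {"x":-21,"y":-17.3,"z":6.7,"rx":-2,"ry":-13.1,"rz":0.2},
  {"x":-21,"y":-17.3,"z":6.7,"rx":-2,"ry":-13.1,"rz":0.2},
  {"x":-21,"y":-17.3,"z":6.7,"rx":-2,"ry":-13.1,"rz":0.2},
])

```text
time: 11.7
tool_pos: [0.5593, 0.0304, 0.2767]
tool_rot: [-3.141, -0.522, 0.001]
contact_force: [-0.3, 0.3, 0.2]
opening: 0.0004
grip_force: 0.0
```

Emit:
arm_command([
  {"x":9,"y":0,"z":4,"rx":0,"ry":0,"rz":0},
  {"x":18,"y":0,"z":7.5,"rx":0,"ry":0,"rz":0},
  {"x":22,"y":0,"z":9,"rx":0,"ry":0,"rz":0},
  {"x":26,"y":0,"z":11,"rx":0,"ry":0,"rz":0},
  {"x":30,"y":0,"z":13,"rx":0,"ry":0,"rz":0},
  {"x":33,"y":0,"z":15,"rx":0,"ry":0,"rz":0},
  {"x":40,"y":0,"z":19,"rx":0,"ry":0,"rz":0},
  {"x":47,"y":0,"z":24,"rx":0,"ry":0,"rz":0},
  {"x":53,"y":0,"z":29,"rx":0,"ry":0,"rz":0},
  {"x":59,"y":0,"z":35,"rx":0,"ry":0,"rz":0},
])

```text
time: 12.7
tool_pos: [0.6282, 0.0301, 0.2756]
tool_rot: [-3.142, -0.522, 0.001]
contact_force: [-2.9, -1.6, 2.1]
opening: 0.0004
grip_force: 1.5
```

Emit:
arm_command([
  {"x":3,"y":0,"z":3,"rx":0,"ry":0,"rz":0},
  {"x":5.5,"y":0,"z":6,"rx":0,"ry":0,"rz":0},
  {"x":8,"y":0,"z":9,"rx":0,"ry":0,"rz":0},
  {"x":10.6,"y":0,"z":12.5,"rx":0,"ry":0,"rz":0},
  {"x":13,"y":0,"z":16,"rx":0,"ry":0,"rz":0},
  {"x":15,"y":0,"z":19.4,"rx":0,"ry":0,"rz":0},
  {"x":17,"y":0,"z":23,"rx":0,"ry":0,"rz":0},
  {"x":19,"y":0,"z":26.5,"rx":0,"ry":0,"rz":0},
  {"x":21,"y":0,"z":30,"rx":0,"ry":0,"rz":0},
  {"x":23,"y":0,"z":34,"rx":0,"ry":0,"rz":0},
  {"x":24.5,"y":0,"z":37.5,"rx":0,"ry":0,"rz":0},
  {"x":26,"y":0,"z":41.5,"rx":0,"ry":0,"rz":0},
  {"x":26,"y":0,"z":41.5,"rx":0,"ry":0,"rz":0},
])

```text
time: 14.0
tool_pos: [0.6706, 0.0304, 0.2519]
tool_rot: [-3.141, -0.521, 0.001]
contact_force: [-0.3, -0.5, 0.9]
opening: 0.0006
grip_force: 0.2
```

```bash
python3 - <<'E'
from h import *
s=observe();print(s["time"],s["tool_pos"],s["contact_force"],s["qpos"])
for c in ("top","side"):
  p=read_camera(c)
  for q in ("lid_hinge","lid_label"):
    for m in mark_of(p,q)[:1]:
      P=np.array(m["point"]);print(c,q,P,m["confidence"],np.degrees(np.arctan2(P[2]-.111,-(P[0]-.6375))))
E
```

```text
14.0 [0.6706 0.0304 0.2519] [-0.3255 -0.4593  0.8531] [-0.0851  0.4486  1.5754  0.0766  0.5999  1.433 ]
side lid_hinge [0.6397 0.0319 0.1102] 0.74 -160.0168934781009
side lid_label [0.6913 0.0309 0.1708] 0.91 131.97662373609379
```

Emit:
arm_command([
  {"x":0.7,"y":0,"z":2,"rx":0,"ry":0,"rz":0},
  {"x":1.3,"y":0,"z":4,"rx":0,"ry":0,"rz":0},
  {"x":2,"y":0,"z":6,"rx":0,"ry":0,"rz":0},
  {"x":2.6,"y":0,"z":8,"rx":0,"ry":0,"rz":0},
])

```text
time: 14.7
tool_pos: [0.6768, 0.0304, 0.2468]
tool_rot: [-3.141, -0.521, 0.001]
contact_force: [-1.9, -0.1, 2.5]
opening: 0.0007
grip_force: 1.1
```

Emit:
arm_command([
  {"x":0.3,"y":0,"z":1.3,"rx":0,"ry":0,"rz":0},
  {"x":0.7,"y":0,"z":2.6,"rx":0,"ry":0,"rz":0},
  {"x":0.9,"y":0,"z":3.5,"rx":0,"ry":0,"rz":0},
])

```text
time: 15.0
tool_pos: [0.6793, 0.0303, 0.2443]
tool_rot: [-3.141, -0.522, 0.001]
contact_force: [-2.6, -0.2, 1.5]
opening: 0.0006
grip_force: 1.1
```

Emit:
arm_command([
  {"x":0.2,"y":0,"z":1,"rx":0,"ry":0,"rz":0},
  {"x":0.4,"y":0,"z":2,"rx":0,"ry":0,"rz":0},
  {"x":0.4,"y":0,"z":2,"rx":0,"ry":0,"rz":0},
])

```text
time: 15.3
tool_pos: [0.6807, 0.0303, 0.2429]
tool_rot: [-3.141, -0.522, 0.001]
contact_force: [-0.7, -0.0, 1.4]
opening: 0.0006
grip_force: 0.7
```

Emit:
arm_command([
  {"x":0.2,"y":0,"z":1,"rx":0,"ry":0,"rz":0},
  {"x":0.4,"y":0,"z":2,"rx":0,"ry":0,"rz":0},
  {"x":0.4,"y":0,"z":2,"rx":0,"ry":0,"rz":0},
])

```text
time: 15.6
tool_pos: [0.6821, 0.0303, 0.2414]
tool_rot: [-3.141, -0.522, 0.001]
contact_force: [-0.1, 0.2, 1.3]
opening: 0.0003
grip_force: 0.8
```

Emit:
arm_command([
  {"x":0.2,"y":0,"z":1,"rx":0,"ry":0,"rz":0},
  {"x":0.4,"y":0,"z":2,"rx":0,"ry":0,"rz":0},
])

```text
time: 15.8
tool_pos: [0.6831, 0.0303, 0.2403]
tool_rot: [-3.141, -0.522, 0.001]
contact_force: [-11.3, 0.0, 10.7]
opening: 0.0004
grip_force: 7.8
```

Emit:
arm_command([
  {"x":0.2,"y":0,"z":1,"rx":0,"ry":0,"rz":0},
  {"x":0.4,"y":0,"z":2,"rx":0,"ry":0,"rz":0},
])

```text
time: 16.0
tool_pos: [0.6835, 0.0304, 0.2401]
tool_rot: [3.141, -0.521, 0.001]
contact_force: [-24.7, -1.5, 21.7]
opening: 0.0003
grip_force: 16.1
```

Emit:
arm_command([
  {"x":0.2,"y":0,"z":1,"rx":0,"ry":0,"rz":0},
])

```text
time: 16.1
tool_pos: [0.6837, 0.0304, 0.2399]
tool_rot: [3.141, -0.521, 0.002]
contact_force: [-30.4, -1.2, 26.9]
opening: 0.0003
grip_force: 20.4
```

```bash
python3 - <<'E'
from h import *
s=observe();print(s["time"],s["tool_pos"],s["contact_force"])
for c in ("top","side"):
  p=read_camera(c); cv2.imwrite(f"pics/{c}4.png",p["pixels"])
  for q in ("lid_hinge","lid_label"):
    for m in mark_of(p,q)[:1]:
      P=np.array(m["point"]);print(c,q,P,m["confidence"],np.degrees(np.arctan2(P[2]-.111,-(P[0]-.6375))))
E
```

```text
16.1 [0.6837 0.0304 0.2399] [-30.3712  -1.1967  26.9028]
side lid_hinge [0.6382 0.0328 0.1085] 0.86 -105.64224645720944
side lid_label [0.6981 0.0311 0.1649] 0.84 138.34886007637965
```

The lid is on its stop. I'll back off gently and look closely at the dock for its yaw.

Emit:
arm_command([
  {"x":-2,"y":0,"z":-5,"rx":0,"ry":0,"rz":0},
  {"x":-5,"y":0,"z":-20,"rx":0,"ry":0,"rz":0},
  {"x":-15,"y":0,"z":-60,"rx":0,"ry":0,"rz":0},
  {"x":-35,"y":0,"z":-105,"rx":0,"ry":0,"rz":0},
  {"x":-60,"y":0,"z":-150,"rx":0,"ry":-10,"rz":0},
  {"x":-60,"y":0,"z":-150,"rx":0,"ry":-20,"rz":0},
], hand=60)

```text
time: 17.0
tool_pos: [0.5549, 0.0304, 0.3421]
tool_rot: [3.141, -0.24, 0.001]
contact_force: [1.6, -0.2, -0.2]
opening: 0.0437
grip_force: 0.0
```

```bash
python3 - <<'E'
from h import *
s=observe();print(s["time"],s["tool_pos"],s["tool_rot"],s["contact_force"])
p=read_camera("top"); cv2.imwrite("pics/dock.png",cv2.resize(p["pixels"][235:305,145:225],None,fx=8,fy=8,interpolation=cv2.INTER_CUBIC))
for m in mark_of(p,"lid_label")[:1]: print(m)
p=read_camera("side"); cv2.imwrite("pics/dock_s.png",cv2.resize(p["pixels"][250:360,190:290],None,fx=5,fy=5,interpolation=cv2.INTER_CUBIC))
print(to([.43,.31,.33],down(0)))
E
```

```text
17.0 [0.5549 0.0304 0.3421] [ 3.1412 -0.2403  0.001 ] [ 1.6174 -0.1693 -0.2033]
{'point': [0.6979, 0.0268, 0.1617], 'confidence': 0.97}
[-127.5 -280.   -23.3   -0.   -14.1    0.1]
```

View pics/dock.png

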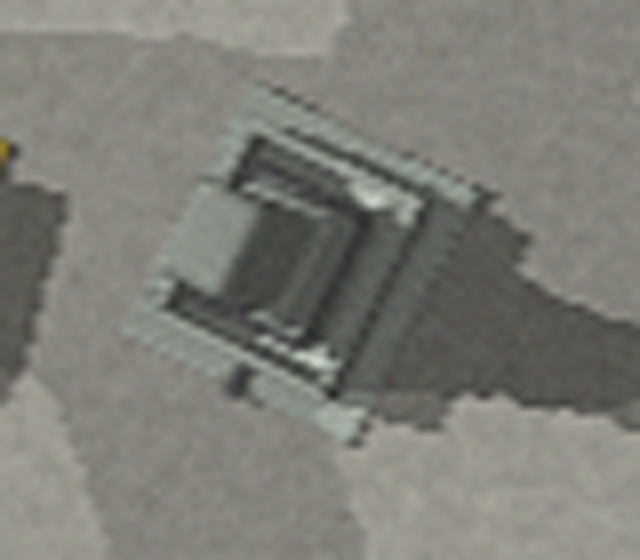

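The crop shows the dock with its edges at about -25° and 65° in world axes. The handle's top face is centred near crop (213, 235), with its long side along -25°.

```bash
python3 - <<'E'
from h import *
p=read_camera("top")
w=unproj(p,[[145+213/8-.5,235+235/8-.5]],.155)[0]; print(w)
g=[m for m in trace(p,"scanner")][:1]
for c in("top","side"):
  p=read_camera(c)
  for q in("scanner","dock"):
    print(c,q,[(np.array(m["point"]),m["confidence"]) for m in mark_of(p,q)[:1]])
print(to([.431,.315,.30],down(np.radians(-25.5))))
E
```

```text
[0.432  0.3155 0.155 ]
top scanner [(array([0.4318, 0.3146, 0.005 ]), 0.88)]
top dock [(array([0.437 , 0.4774, 0.0025]), 0.89)]
side scanner [(array([0.433 , 0.3184, 0.0028]), 0.72)]
side dock [(array([ 0.4426,  0.4796, -0.0005]), 0.57)]
[-132.3 -284.9    5.8   -3.1  -13.6   25.4]
```

Emit:
arm_command([
  {"x":-131,"y":-286,"z":6,"rx":-3.1,"ry":-13.6,"rz":25.4},
  {"x":-131,"y":-286,"z":6,"rx":-3.1,"ry":-13.6,"rz":25.4},
  {"x":-131,"y":-286,"z":6,"rx":-3.1,"ry":-13.6,"rz":25.4},
  {"x":-131,"y":-286,"z":6,"rx":-3.1,"ry":-13.6,"rz":25.4},
  {"x":-131,"y":-286,"z":6,"rx":-3.1,"ry":-13.6,"rz":25.4},
  {"x":-131,"y":-286,"z":6,"rx":-3.1,"ry":-13.6,"rz":25.4},
  {"x":-131,"y":-286,"z":6,"rx":-3.1,"ry":-13.6,"rz":25.4},
  {"x":-131,"y":-286,"z":6,"rx":-3.1,"ry":-13.6,"rz":25.4},
  {"x":-131,"y":-286,"z":6,"rx":-3.1,"ry":-13.6,"rz":25.4},
  {"x":-131,"y":-286,"z":6,"rx":-3.1,"ry":-13.6,"rz":25.4},
  {"x":-131,"y":-286,"z":6,"rx":-3.1,"ry":-13.6,"rz":25.4},
])

```text
time: 18.65
tool_pos: [0.4331, 0.315, 0.3009]
tool_rot: [-3.142, 0.0, -0.446]
contact_force: [0.2, -0.2, 0.0]
opening: 0.0599
grip_force: 0.0
```

```bash
python3 - <<'E'
from h import *
s=observe();print(s["time"],s["tool_pos"],s["tool_rot"],s["opening"])
p=read_camera("wrist"); im=p["pixels"].copy()
yaw=np.radians(-25.5); c=np.array([.432,.316])
def box(a,b,z): return [[*(c+np.array([[np.cos(yaw),-np.sin(yaw)],[np.sin(yaw),np.cos(yaw)]])@[sx*a/2,sy*b/2]),z] for sx,sy in((1,1),(1,-1),(-1,-1),(-1,1))]
for a,b,z,col in((.034,.026,.155,(0,0,255)),(.078,.070,.034,(0,255,0))):
    cv2.polylines(im,[proj(p,box(a,b,z)).round().astype(np.int32)],True,col,1)
cv2.imwrite("pics/w5.png",im)
E
```

```text
18.65 [0.4331 0.315  0.3009] [-3.1415  0.0002 -0.4462] 0.059881331367526706
```

View pics/w5.png

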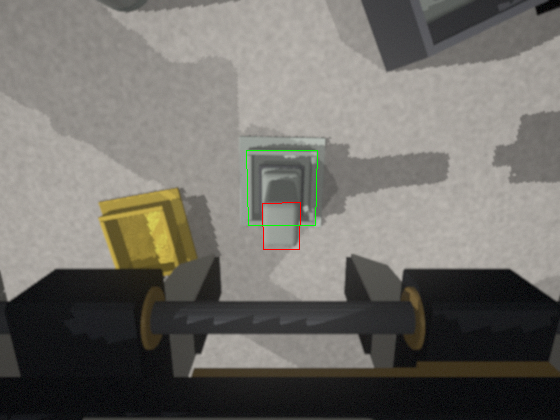

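The wrist view shows the overlay fitting the handle top (282, 227) and the dock rim well. The pose is confirmed, so I'll descend and grip.

Emit:
arm_command([
  {"x":-1.4,"y":-0.4,"z":45,"rx":0,"ry":0,"rz":0},
  {"x":-1.4,"y":-0.4,"z":85,"rx":0,"ry":0,"rz":0},
  {"x":-1.4,"y":-0.4,"z":115,"rx":0,"ry":0,"rz":0},
  {"x":-1.4,"y":-0.4,"z":130,"rx":0,"ry":0,"rz":0},
  {"x":-1.4,"y":-0.4,"z":136,"rx":0,"ry":0,"rz":0},
  {"x":-1.4,"y":-0.4,"z":136,"rx":0,"ry":0,"rz":0},
])

```text
time: 19.3
tool_pos: [0.4315, 0.3165, 0.1644]
tool_rot: [3.141, 0.001, -0.445]
contact_force: [0.4, 0.1, -0.0]
opening: 0.0599
grip_force: 0.0
```

Emit:
arm_command([
  {"x":0,"y":0,"z":0,"rx":0,"ry":0,"rz":0},
  {"x":0,"y":0,"z":0,"rx":0,"ry":0,"rz":0},
  {"x":0,"y":0,"z":0,"rx":0,"ry":0,"rz":0},
  {"x":0,"y":0,"z":0,"rx":0,"ry":0,"rz":0},
  {"x":0,"y":0,"z":0,"rx":0,"ry":0,"rz":0},
  {"x":0,"y":0,"z":0,"rx":0,"ry":0,"rz":0},
  {"x":0,"y":0,"z":0,"rx":0,"ry":0,"rz":0},
], hand=10, squeeze=35)

```text
time: 20.0
tool_pos: [0.4313, 0.3171, 0.165]
tool_rot: [-3.141, 0.0, -0.444]
contact_force: [-1.2, -0.2, 3.1]
opening: 0.0264
grip_force: 34.8
```

Emit:
arm_command([
  {"x":0,"y":0,"z":-5,"rx":0,"ry":0,"rz":0},
  {"x":0,"y":0,"z":-20,"rx":0,"ry":0,"rz":0},
  {"x":0,"y":0,"z":-50,"rx":0,"ry":0,"rz":0},
  {"x":0,"y":0,"z":-90,"rx":0,"ry":0,"rz":0},
  {"x":0,"y":0,"z":-130,"rx":0,"ry":0,"rz":0},
  {"x":0,"y":0,"z":-170,"rx":0,"ry":0,"rz":0},
  {"x":0,"y":0,"z":-180,"rx":0,"ry":0,"rz":0},
  {"x":0,"y":0,"z":-180,"rx":0,"ry":0,"rz":0},
])

```text
time: 20.8
tool_pos: [0.4316, 0.3172, 0.3461]
tool_rot: [-3.139, -0.001, -0.444]
contact_force: [0.0, 0.5, -1.7]
opening: 0.0258
grip_force: 34.8
```

```bash
python3 - <<'E'
from h import *; from kin import *
lab=np.array([.697,.029,.1637]); rot=R.from_euler('z',-1,degrees=True)*down(0,np.pi-2.4)
n=-rot.apply([0,0,1]); pos=lab+.2597*n; print(n,pos)
print(ik(pos,rot,[-.136,0,1.94,.2,.47,1.29],best()))
T=to(pos,rot); print(T, (T/2).round(1))
p,r,s=tool();
for f in(.25,.5,.75):
    q=R.from_rotvec(T[3:]*f,degrees=True); P=p+r.apply(T[:3]*f/1000); print(f,P,P+(r*q).apply([0,0,.16]))
E
```

```text
[-0.6754  0.0118  0.7374] [0.5216 0.0321 0.3552]
(array([-0.1188,  0.0219,  1.9394,  0.159 ,  0.4462,  1.3523]), np.float64(1.544671729721628e-09))
[203.9 218.7  -9.3   9.   41.7 -23.4] [102.  109.4  -4.6   4.5  20.8 -11.7]
0.25 [0.4541 0.2459 0.3484] [0.4836 0.2408 0.1912]
0.5 [0.4766 0.1746 0.3506] [0.5346 0.1674 0.2017]
0.75 [0.4991 0.1033 0.3529] [0.5837 0.0972 0.2172]
```

Emit:
arm_command([
  {"x":12,"y":13,"z":0,"rx":0.5,"ry":2.5,"rz":-1.5},
  {"x":34,"y":36,"z":-1,"rx":1.5,"ry":7,"rz":-4},
  {"x":58,"y":62,"z":-3,"rx":2.6,"ry":12,"rz":-6.7},
  {"x":82,"y":88,"z":-4,"rx":3.6,"ry":16.8,"rz":-9.4},
  {"x":106,"y":114,"z":-5,"rx":4.7,"ry":21.7,"rz":-12.2},
  {"x":130,"y":139,"z":-6,"rx":5.7,"ry":26.5,"rz":-14.9},
  {"x":154,"y":165,"z":-7,"rx":6.8,"ry":31.5,"rz":-17.7},
  {"x":176,"y":189,"z":-8,"rx":7.8,"ry":36,"rz":-20.2},
  {"x":192,"y":206,"z":-9,"rx":8.5,"ry":39.3,"rz":-22},
  {"x":201,"y":216,"z":-9,"rx":9,"ry":41.2,"rz":-23},
  {"x":203.9,"y":218.7,"z":-9.3,"rx":9,"ry":41.7,"rz":-23.4},
  {"x":203.9,"y":218.7,"z":-9.3,"rx":9,"ry":41.7,"rz":-23.4},
  {"x":203.9,"y":218.7,"z":-9.3,"rx":9,"ry":41.7,"rz":-23.4},
])

```text
time: 22.1
tool_pos: [0.5208, 0.032, 0.3521]
tool_rot: [3.141, -0.735, -0.017]
contact_force: [-0.6, -0.6, -1.4]
opening: 0.0255
grip_force: 34.8
```

```bash
python3 - <<'E'
from h import *
p,r,s=tool();print(s["time"],p,s["tool_rot"],s["opening"])
z=r.apply([0,0,1]);w=p+.1597*z;print("window",w,"axis",z,"hit",w+.1*z)
L=[]
for c in("side","top","wrist"):
  im=read_camera(c)
  if c=="side": cv2.imwrite("pics/s6.png",cv2.resize(im["pixels"][90:300,180:440],None,fx=2,fy=2))
  for q in("scanner","lid_label"): print(c,q,[(np.array(m["point"]),m["confidence"]) for m in mark_of(im,q)[:2]])
print("err",to([.5216,.0321,.3552],R.from_euler('z',-1,degrees=True)*down(0,np.pi-2.4)))
E
```

```text
22.1 [0.5208 0.032  0.3521] [ 3.1409 -0.7347 -0.0166] 0.025466803606979102
window [0.6278 0.0301 0.2336] axis [ 0.6702 -0.0118 -0.742 ] hit [0.6948 0.0289 0.1594]
side scanner [(array([0.6258, 0.0307, 0.2318]), 0.56), (array([0.6974, 0.0296, 0.1634]), 0.49)]
side lid_label [(array([0.6986, 0.0299, 0.1617]), 0.58)]
top scanner [(array([0.6267, 0.0271, 0.235 ]), 0.7)]
top lid_label [(array([0.6983, 0.0276, 0.1643]), 0.83)]
wrist scanner [(array([0.6305, 0.0334, 0.2391]), 0.69)]
wrist lid_label [(array([0.695 , 0.0267, 0.1657]), 0.87)]
err [ 1.   0.  -0.8 -0.   0.2  0.1]
```

View pics/s6.png

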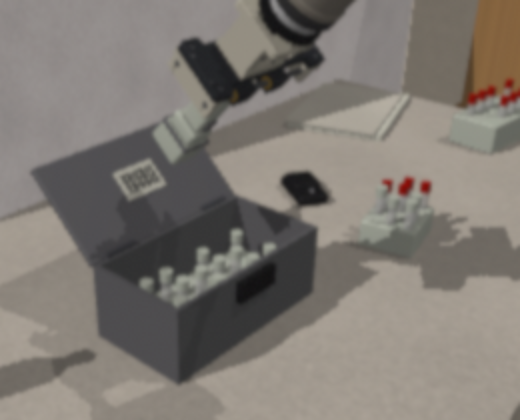

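The picture shows the scanner nose at (170, 150) facing the label at (140, 178). I'll make a tiny correction and hold for about 1.8 s.

Emit:
arm_command([
  {"x":1,"y":0.5,"z":-0.5,"rx":0,"ry":0,"rz":0},
  {"x":1,"y":0.5,"z":-0.5,"rx":0,"ry":0,"rz":0},
  {"x":1,"y":0.5,"z":-0.5,"rx":0,"ry":0,"rz":0},
  {"x":1,"y":0.5,"z":-0.5,"rx":0,"ry":0,"rz":0},
  {"x":1,"y":0.5,"z":-0.5,"rx":0,"ry":0,"rz":0},
  {"x":1,"y":0.5,"z":-0.5,"rx":0,"ry":0,"rz":0},
  {"x":1,"y":0.5,"z":-0.5,"rx":0,"ry":0,"rz":0},
  {"x":1,"y":0.5,"z":-0.5,"rx":0,"ry":0,"rz":0},
  {"x":1,"y":0.5,"z":-0.5,"rx":0,"ry":0,"rz":0},
  {"x":1,"y":0.5,"z":-0.5,"rx":0,"ry":0,"rz":0},
  {"x":1,"y":0.5,"z":-0.5,"rx":0,"ry":0,"rz":0},
  {"x":1,"y":0.5,"z":-0.5,"rx":0,"ry":0,"rz":0},
  {"x":1,"y":0.5,"z":-0.5,"rx":0,"ry":0,"rz":0},
  {"x":1,"y":0.5,"z":-0.5,"rx":0,"ry":0,"rz":0},
  {"x":1,"y":0.5,"z":-0.5,"rx":0,"ry":0,"rz":0},
  {"x":1,"y":0.5,"z":-0.5,"rx":0,"ry":0,"rz":0},
  {"x":1,"y":0.5,"z":-0.5,"rx":0,"ry":0,"rz":0},
  {"x":1,"y":0.5,"z":-0.5,"rx":0,"ry":0,"rz":0},
])

```text
time: 24.35
tool_pos: [0.5218, 0.0314, 0.355]
tool_rot: [3.14, -0.738, -0.016]
contact_force: [0.3, -0.1, -1.1]
opening: 0.026
grip_force: 34.8
```

```bash
python3 - <<'E'
from h import *
p,r,s=tool();print(s["time"],p,s["tool_rot"],s["contact_force"])
z=r.apply([0,0,1]);print("hit",p+.2597*z)
print(to([.4314,.3170,.345],down(-.4445)))
E
```

```text
24.35 [0.5218 0.0314 0.355 ] [ 3.1403 -0.7384 -0.0157] [ 0.2722 -0.0842 -1.0508]
hit [0.6966 0.0283 0.1629]
[ -76.9 -284.1  -56.9   -9.   -41.7   23.4]
```

Emit:
arm_command([
  {"x":-4,"y":-14,"z":-3,"rx":-0.5,"ry":-2,"rz":1.2},
  {"x":-11,"y":-40,"z":-8,"rx":-1.3,"ry":-6,"rz":3.4},
  {"x":-20,"y":-74,"z":-15,"rx":-2.3,"ry":-11,"rz":6},
  {"x":-30,"y":-110,"z":-22,"rx":-3.5,"ry":-16,"rz":9},
  {"x":-40,"y":-146,"z":-29,"rx":-4.6,"ry":-21.5,"rz":12},
  {"x":-50,"y":-182,"z":-36,"rx":-5.8,"ry":-26.8,"rz":15},
  {"x":-59,"y":-218,"z":-44,"rx":-7,"ry":-32,"rz":18},
  {"x":-68,"y":-250,"z":-50,"rx":-8,"ry":-36.8,"rz":20.6},
  {"x":-74,"y":-274,"z":-55,"rx":-8.7,"ry":-40.2,"rz":22.6},
  {"x":-76.9,"y":-284.1,"z":-56.9,"rx":-9,"ry":-41.7,"rz":23.4},
  {"x":-76.9,"y":-284.1,"z":-56.9,"rx":-9,"ry":-41.7,"rz":23.4},
  {"x":-76.9,"y":-284.1,"z":-56.9,"rx":-9,"ry":-41.7,"rz":23.4},
  {"x":-76.9,"y":-284.1,"z":-56.9,"rx":-9,"ry":-41.7,"rz":23.4},
])

```text
time: 25.65
tool_pos: [0.4316, 0.316, 0.3452]
tool_rot: [-3.142, -0.001, -0.445]
contact_force: [-0.5, -0.4, -0.9]
opening: 0.0259
grip_force: 34.8
```

```bash
python3 - <<'E'
from h import *
p,r,s=tool();print(s["time"],p,s["tool_rot"],s["contact_force"])
print(to([.4314,.3170,.175],down(-.4445)))
im=read_camera("side"); print([(np.array(m["point"]),m["confidence"]) for m in mark_of(im,"scanner")[:2]])
E
```

```text
25.65 [0.4316 0.316  0.3452] [-3.1415 -0.0006 -0.445 ] [-0.4875 -0.3753 -0.8955]
[ -0.7  -0.8 170.2  -0.   -0.   -0. ]
[(array([0.431 , 0.3144, 0.1824]), 0.82)]
```

Emit:
arm_command([
  {"x":-0.3,"y":-0.4,"z":40,"rx":0,"ry":0,"rz":0},
  {"x":-0.3,"y":-0.4,"z":80,"rx":0,"ry":0,"rz":0},
  {"x":-0.3,"y":-0.4,"z":115,"rx":0,"ry":0,"rz":0},
  {"x":-0.3,"y":-0.4,"z":135,"rx":0,"ry":0,"rz":0},
  {"x":-0.3,"y":-0.4,"z":145,"rx":0,"ry":0,"rz":0},
  {"x":-0.3,"y":-0.4,"z":155,"rx":0,"ry":0,"rz":0},
  {"x":-0.3,"y":-0.4,"z":165,"rx":0,"ry":0,"rz":0},
  {"x":-0.3,"y":-0.4,"z":172,"rx":0,"ry":0,"rz":0},
  {"x":-0.3,"y":-0.4,"z":176,"rx":0,"ry":0,"rz":0},
])

```text
time: 26.65
tool_pos: [0.4312, 0.3175, 0.1688]
tool_rot: [-3.142, 0.0, -0.444]
contact_force: [0.8, 0.5, -1.0]
opening: 0.026
grip_force: 34.8
```

Emit:
arm_command([
  {"x":0,"y":0,"z":1,"rx":0,"ry":0,"rz":0},
  {"x":0,"y":0,"z":2,"rx":0,"ry":0,"rz":0},
  {"x":0,"y":0,"z":2.5,"rx":0,"ry":0,"rz":0},
])

```text
time: 26.95
tool_pos: [0.4313, 0.3177, 0.1668]
tool_rot: [-3.141, 0.0, -0.444]
contact_force: [-0.3, -0.5, -2.0]
opening: 0.0258
grip_force: 34.8
```

Emit:
arm_command([
  {"x":0,"y":0,"z":0.7,"rx":0,"ry":0,"rz":0},
  {"x":0,"y":0,"z":1.2,"rx":0,"ry":0,"rz":0},
])

```text
time: 27.15
tool_pos: [0.4312, 0.3176, 0.1654]
tool_rot: [-3.142, 0.0, -0.444]
contact_force: [-1.4, -0.0, -1.2]
opening: 0.0258
grip_force: 34.8
```

Emit:
arm_command([
  {"x":0,"y":0,"z":0.6,"rx":0,"ry":0,"rz":0},
  {"x":0,"y":0,"z":1,"rx":0,"ry":0,"rz":0},
])

```text
time: 27.35
tool_pos: [0.4312, 0.3176, 0.165]
tool_rot: [-3.141, 0.0, -0.444]
contact_force: [-2.2, -0.8, 7.9]
opening: 0.0258
grip_force: 34.8
```

Emit:
arm_command([
  {"x":0,"y":0,"z":-0.4,"rx":0,"ry":0,"rz":0},
  {"x":0,"y":0,"z":-0.4,"rx":0,"ry":0,"rz":0},
  {"x":0,"y":0,"z":-0.4,"rx":0,"ry":0,"rz":0},
  {"x":0,"y":0,"z":-0.4,"rx":0,"ry":0,"rz":0},
  {"x":0,"y":0,"z":-0.4,"rx":0,"ry":0,"rz":0},
  {"x":0,"y":0,"z":-10,"rx":0,"ry":0,"rz":0},
  {"x":0,"y":0,"z":-35,"rx":0,"ry":0,"rz":0},
  {"x":0,"y":0,"z":-75,"rx":0,"ry":0,"rz":0},
  {"x":0,"y":0,"z":-120,"rx":0,"ry":0,"rz":0},
  {"x":0,"y":0,"z":-150,"rx":0,"ry":0,"rz":0},
  {"x":0,"y":0,"z":-150,"rx":0,"ry":0,"rz":0},
], hand=60)

```text
time: 28.45
tool_pos: [0.4325, 0.3183, 0.3199]
tool_rot: [-3.134, -0.005, -0.444]
contact_force: [0.6, 0.5, 0.1]
opening: 0.0596
grip_force: 0.0
```

```bash
python3 - <<'E'
from h import *
p,r,s=tool();print(s["time"],p,s["opening"],s["contact_force"])
im=read_camera("side"); cv2.imwrite("pics/s7.png",im["pixels"])
for q in("scanner","lid_label","lid_hinge"): print(q,[(np.array(m["point"]),m["confidence"]) for m in mark_of(im,q)[:2]])
E
```

```text
28.45 [0.4325 0.3183 0.3199] 0.05959027672823686 [0.5557 0.4515 0.0745]
scanner [(array([0.4295, 0.3171, 0.0015]), 0.9), (array([ 0.679 ,  0.3676, -0.0027]), 0.58)]
lid_label [(array([0.6979, 0.0301, 0.1675]), 0.81)]
lid_hinge [(array([0.6383, 0.032 , 0.1106]), 0.95)]
```

View pics/s7.png

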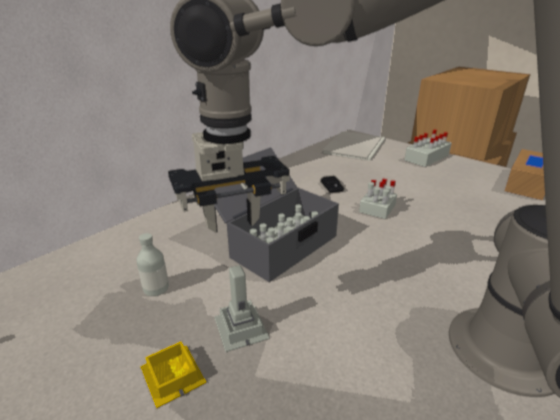

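The scanner stands in its dock at (240, 310), the lid is open, the bystanders haven't moved and the gripper is clear. Handing in.

```bash
python3 -c "
from cell import *
print(hand_in())"
```

```text
the job is handed in; nothing more can be done
None
```

The job is handed in at about 28.5 s, with no verdict returned: the lid rests open on its stop (pushed to about 40 N against the 50 N limit), the scanner was held about 10 cm from the label centre for about 1.8 s, and it is back standing in its dock with nothing else moved.

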